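# Hold the hidden bolt head while the nut runner turns the nut

### The job

The slow nut runner is turning the nut on the front of the blue bracket, but the bolt turns along with it, so the nut cannot tighten. Lift the yellow guard straight up off its two pegs and set it down flat in the middle of the black rubber mat without dropping it, then reach down into the gap behind the bracket, grip the bolt head between the fingers across its sides and hold it so firmly that the bolt stands still. Finish while still holding the head, and leave the tape, pliers and screwdriver where they are.

Things in the scene. Friction and masses are not known exactly. Their poses are not given: they have to be found in the camera images.
- holder: Blue steel bracket fixture, fixed on the bench left or right of the robot's centre line, yaw within 0.3 rad. Origin on the bench under the middle of its gap; x from the bracket to the backing wall (away from the robot), z up. Base 12 mm thick, x -108 to 52, y -75 to 75 mm. In front of the bracket a black nut runner (x -104 to -62 mm, top 119 mm high) turns the brass nut.
- gap_top (a point): Centre of the gap's mouth, 120 mm above the bench; axes as the holder's. Walls 8 mm thick, 150 mm wide in y, tops at this height: bracket at x -33 to -25, backing wall at x 25 to 33 mm; the 50 mm gap between is open above and at its y ends. On the backing wall's top stand two steel pegs, 8 mm diameter, 12.5 mm tall, at x = 29, y = -60 and 60 mm.
- head_point (a point): Middle of the steel hexagon bolt head in the gap, 95 mm above the bench, 25 mm under the wall tops; axes as the holder's, the bolt lies along x. Head 30 mm across flats, 34.6 mm across corners, reaching 9 mm to either side in x; thinner round shank, 22 mm, between it and the bracket. Grip from above, fingers closing along the holder's y; any flats or corners hold.
- bolt (a joint): Angle of the bolt about its axis, rad. Free, it turns steadily at about +0.2 rad/s from a random angle (drive torque about 0.2 N m, heavy drag); it stands still when its head is gripped with 30 N or more. Under the grip it may turn a little for up to 3 s before it settles.
- guard: Yellow steel cover plate, 84 mm (x) by 150 mm (y) by 4 mm, 250 g, loose. Origin at the centre of its underside. At the start it lies level on top of the two walls (underside z = 120 mm), covering the gap, its two 14 mm holes (at its x = 25, y = -60 and 60 mm) over the pegs; it must be raised 13 mm to come clear. A black grip block stands on its middle.
- guard_grip (a point): Point in the guard's grip block, 28 mm above the guard's underside; axes as the guard's. The block is 44 mm long in x, 22 mm wide in y (grasp along y) and its top is 38 mm above the underside, its foot 4 mm above it.
- mat: Black rubber mat fixed flat on the bench, 180 mm (x) by 220 mm (y), 4 mm thick, origin at the centre of its underside; on the other side from the holder.
- elec_tape: Bystander: roll of black tape, 53 mm across, 19 mm high, lying behind the work. Leave alone.
- pliers: Bystander: pliers with red handles, 60 x 173 x 13 mm, lying behind the work. Leave alone.
- screwdriver_red: Bystander: screwdriver with red handle, 214 mm long, 26 mm thick, lying behind the work at the right. Leave alone.

How it is judged:
On the way, in this order (a step that is already met when the one before it is completed fails the run):
1. the guard is lifted clear of its pegs (z of guard in the frame of holder above 0.14 m and contact force between guard and holder below 0.1 N and contact force between the fingers and guard above 1 N), for 0.1 s.
2. the guard lies flat on the mat, let go and at rest (horizontal distance between guard and mat below 0.06 m and height (world z) of guard below 0.01 m and angle between guard's own z axis and vertical below 0.08 rad and contact force between the fingers and guard below 0.2 N and linear speed of guard below 0.02 m/s and contact force between guard and mat above 0.5 N), for 0.2 s.
3. the bolt head is held between the fingers and the bolt stands still (distance between the grasp point and head_point below 0.022 m and contact force between the fingers and bolt above 8 N and velocity of joint bolt between -0.03 and 0.03 rad/s), for 0.5 s.
At the end, for the whole second after the job is handed in: The guard lies flat on the mat, at rest and not touched by the fingers, its centre within 60 mm of the mat's centre; the TCP is within 22 mm of the middle of the bolt head, the fingers press on the bolt with more than 8 N, and the bolt turns slower than 0.03 rad/s (all of step 2 and all of step 3); the arm keeps its last pose, push and grip.
It fails at once if the guard is dropped or flung (faster than 1.2 m/s) (linear speed of guard above 1.2 m/s).
It fails at once if a bystander (tape, pliers or screwdriver) is shifted more than 30 mm (distance of any of elec_tape, pliers, screwdriver_red from where it was at the start of the episode above 0.03 m).
It also fails if it takes over 53 s, if anything falls off the work surface, if the arm or the gripper's body presses on something with over 40 N, if the wrist force passes 120 N, or if a joint passes its speed limit or range.

### The arm

A 6-joint arm with a two-finger parallel gripper is mounted at the origin on a cart in front of the work surface, level with it; the furniture and walls round the work are solid. World frame = base frame: x ahead of the robot, y to its left, z up, the work surface at z = 0. Lengths are in m, angles in rad, forces in N, time in s.
With the tool pointing down it reaches from about 0.375 to 0.925 m from the base axis. Payload 5.7 kg.
Tool frame: the origin (TCP) lies between the finger pads, 19 mm behind the fingertips; this is the grasp point; z points along the fingers, y is the line along which they close (so a half turn about z gives the same grasp; the last joint's range is limited). The gripper opens to 85 mm and grips with 20 to 120 N. Pads are 22 mm wide; open, the fingers measure 114 mm over their backs; the gripper's body (76 mm by 85 mm) begins 54 mm behind the grasp point. The pads swing forward as they close: fully open they stand 13 mm farther back than shut.
Start: joints at [1.174, 0.359, 1.51, -0, 1.272, -0.115], TCP at [0.167, 0.576, 0.25] pointing down, gripper open.
Joint ranges: [-2.97, 2.97], [-1.01, 2.36], [0.21, 2.38], [-0.96, 4.11], [0.2, 2.71], [-2.98, 2.98]. Speed limits (rad/s): [2.39, 2.39, 3.14, 3.14, 3.14, 3.14].

### API

Orientations are given as a unit quaternion [w, x, y, z].
In Python, from cell import manip, read_camera, get_calibration, job_done gives the robot as it stands. The module is installed in compiled form; this text tells all that it offers.
- The arm moves only by the tool play_rows, never from a script. Its argument "moves" is a list of rows, each a list of 7 numbers: the shift along the world's x, y, z in units of 0.02 m (1.0 is 0.02 m), then the turn, a rotation vector about the world's x, y, z in units of 180 degrees (1.0 is 180 degrees), then the opening, from 0 (shut) to 1 (fully open). In form: [[tx, ty, tz, wx, wy, wz, fingers], ...]. A call has exactly 8 rows; each row shifts and turns the commanded pose from where the row before left it; what a row does not reach is not made up. A row lasts 1/8 s, in which the tool goes at most 62.5 mm and 10.7 degrees, less where a joint would pass 70% of its speed; a pose out of reach is approached as far as the arm can. A call with a number of a shift or a turn outside -1 to 1 is refused whole. A call with a gripper value outside its range is refused whole. The fingers move at their own pace and stop on an object; the grip force is fixed at half the most. Time passes only in rows, so rows that do not move let the fingers close, or fill a call up. It gives the time, the measured TCP pose, the force, the opening and the grip force at its end, in the units of the state.
- manip.get_obs(): the state, without advancing time (a new reading comes with each control period).
- read_camera(name): name is "scene" or "side" or "wrist"; returns (picture, depth): 420x560x3 uint8, red, green, blue; 420x560 float32, m along the optical axis (not along the pixel's ray), 0 where there is no reading.
- get_calibration(name): a dict with "camera_matrix" (3x3 intrinsics, pixels), "R" (3x3) and "t" (3): a world point X has camera coordinates R X + t. Camera axes: x right, y down, z forward; pixel columns grow to the right and rows downward; lengths in m; the calibration is good to about 2 mm. A picture is of the moment at which its call begins: read the wrist's pose just before it. get_calibration takes no time and is no camera call; for the wrist camera it gives the pose at the moment of the call.
- job_done(): hands the job in; it is judged then, once.
The state is a dict: "t": time; "joint_pos": joint angles; "joint_vel": joint speeds; "effort": joint torques, N m; "eef_pos": TCP position; "ee_rot": TCP orientation; "ft_force": force on the tool from outside, world axes, zero at the start; "torque": the same for the moment, N m; "gripper_width": opening from 0.0 (shut) to 1.0 (fully open); "gripper_force": force on a finger pad.
Only numpy, scipy, OpenCV 4.12 (cv2) and the standard library are available. Lean on these libraries where they do the work, as an engineer would, in place of code of your own. Each camera call takes 0.05 s, during which the arm holds its last target. There are 200 camera calls.

## Working session

There is one attempt and no reset: what is moved stays moved. The work goes in short steps, Python scripts to look and compute and a tool call to move; the robot and the scene stay as the last step left them, time stands still between calls to the robot, and variables do not carry over. Pictures are saved under pics/ and viewed, at most 10 in all, crops included, and the job is handed in when it is done.

Besides the shell and the picture viewer there is one more tool, called after "Call:" as name([rows], argument=value, ...), one row to a line, values as JSON. play_rows: Moves the arm, as the interface text tells. Shifts and turns lie within -1 to 1; 1 stands for 0.02 m of shift or 180 degrees of turn. Its arguments: {"type":"object","properties":{"moves":{"type":"array","items":{"type":"array","items":{"type":"number"}}}},"required":["moves"]}

```bash
mkdir -p pics; cat > h.py <<'E'
import numpy as np, cv2
from cell import manip, read_camera, get_calibration, job_done
def cap(n):
    c=get_calibration(n); im,d=read_camera(n); return im,d,c
def cloud(d,c):
    K=np.array(c["camera_matrix"]);R=np.array(c["R"]);t=np.array(c["t"])
    v,u=np.mgrid[:d.shape[0],:d.shape[1]]
    P=np.stack([(u-K[0,2])/K[0,0]*d,(v-K[1,2])/K[1,1]*d,d],-1)
    W=(P-t)@R; W[d<=0]=np.nan; return W
def save(n,im): cv2.imwrite(f"pics/{n}.png",im[:,:,::-1])
E
python3 - <<'E'
from h import *
ims=[]
for n in("scene","side","wrist"):
    im,d,c=cap(n); save(n,im); np.savez(n,im=im,d=d,W=cloud(d,c)); ims.append(cv2.resize(im,(400,300)))
    print(n,np.round(-np.array(c["R"]).T@c["t"],3))
ims.append(ims[0]*0)
save("all",np.vstack([np.hstack(ims[:2]),np.hstack(ims[2:])]))
o=manip.get_obs();print({k:np.round(v,3) for k,v in o.items()})
E
```

```text
scene [-0.005 -0.448  0.63 ]
side [0.552 0.728 0.473]
wrist [0.086 0.599 0.374]
{'t': np.float64(0.15), 'joint_pos': array([ 1.174,  0.359,  1.511,  0.   ,  1.273, -0.115]), 'joint_vel': array([ 0.001, -0.002, -0.002, -0.   ,  0.   ,  0.002]), 'effort': array([ 1.0000e-03, -5.2803e+01, -2.7893e+01, -0.0000e+00,  8.0000e-03,
       -0.0000e+00]), 'eef_pos': array([0.167, 0.576, 0.249]), 'ee_rot': array([-0.   ,  0.14 ,  0.99 , -0.001]), 'ft_force': array([-0.912, -0.546, -0.008]), 'torque': array([ 0.025,  0.051, -0.028]), 'gripper_force': np.float64(0.0), 'gripper_width': np.float64(0.998)}
```

View pics/all.png

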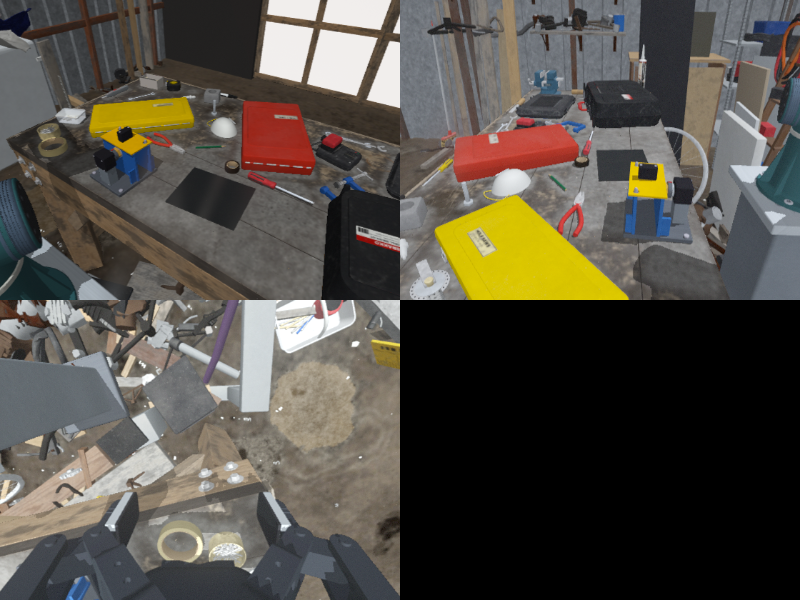

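The combined picture shows the holder with the yellow guard at about (127,150) in the scene quarter and the mat at (210,197). The same two are at (650,180) and (622,165) in the side quarter. The wrist camera looks past the bench. Next I measure the guard, block and mat in the scene and side views.

```bash
python3 - <<'E'
from h import *
P0={}
for n in("scene","side"):
    f=np.load(n+".npz");im=f["im"];W=f["W"]
    hsv=cv2.cvtColor(im,cv2.COLOR_RGB2HSV);H,S,V=cv2.split(hsv);x,y,z=W[...,0],W[...,1],W[...,2]
    ye=(H>18)&(H<34)&(S>130)&(z>.105)&(z<.14)&(x<.9)&(x>.2)
    nl,lab,st,ce=cv2.connectedComponentsWithStats(ye.astype(np.uint8))
    for i in range(1,nl):
        if st[i,4]<60: continue
        Q=W[lab==i]; print(n,"yellow",st[i],np.round(np.median(Q,0),4),np.round(np.percentile(Q[:,2],[5,95]),4))
        r=cv2.minAreaRect(Q[:,:2].astype(np.float32)*1000);print(r)
    bl=(V<70)&(z>.135)&(z<.175)&(x>.3)&(x<.75)&(y>0)&(y<.5)
    Q=W[bl];print("block",len(Q),np.nanpercentile(Q,[2,50,98],axis=0).round(4).tolist())
    t=Q[Q[:,2]>np.percentile(Q[:,2],98)-.004]
    print("top",len(t),cv2.minAreaRect(t[:,:2].astype(np.float32)*1000))
    m=((V<60)&(S<90)&(abs(z)<.012)&(x>.3)&(x<.9)&(y<.2)&(y>-.5)).astype(np.uint8)
    m=cv2.morphologyEx(m,cv2.MORPH_OPEN,np.ones((5,5)))
    nl,lab,st,ce=cv2.connectedComponentsWithStats(m)
    i=1+np.argmax(st[1:,4]);Q=W[lab==i];print("mat",st[i],np.median(Q,0).round(4),cv2.minAreaRect(Q[:,:2].astype(np.float32)*1000))
E
```

```text
scene yellow [ 140  177   73   40 1167] [0.4632 0.1351 0.1243] [0.1222 0.1259]
((476.53387451171875, 155.51193237304688), (152.45384216308594, 86.28924560546875), 85.78780364990234)
block 266 [[0.4541, 0.1432, 0.1357], [0.4699, 0.1474, 0.1518], [0.493, 0.1647, 0.1595]]
top 106 ((473.9985046386719, 155.65538024902344), (22.812541961669922, 38.939178466796875), 86.61688995361328)
mat [ 234  235  122   87 6066] [ 0.5159 -0.1425  0.0044] ((526.8243408203125, -132.76983642578125), (182.78843688964844, 221.7882080078125), 6.485252380371094)
side yellow [ 319  226   56   53 1756] [0.4777 0.1872 0.1249] [0.1229 0.1259]
((472.69378662109375, 155.62289428710938), (153.1265411376953, 91.0607681274414), 86.09954833984375)
block 402 [[0.4571, 0.1536, 0.1355], [0.4767, 0.165, 0.1498], [0.4968, 0.1679, 0.1596]]
top 124 ((476.69903564453125, 158.6665496826172), (16.96790313720703, 42.688194274902344), 83.6995849609375)Traceback (most recent call last):
  File "<stdin>", line 19, in <module>
    return _wrapfunc(a, 'argmax', axis=axis, out=out, **kwds)
    return bound(*args, **kwds)
ValueError: attempt to get argmax of an empty sequence
```

Call:
play_rows([
  [0.64, -0.88, 0, 0, 0, 0.0028, 1],
  [0.64, -0.88, 0, 0, 0, 0.0028, 1],
  [0.64, -0.88, 0, 0, 0, 0.0028, 1],
  [0.64, -0.88, 0, 0, 0, 0.0028, 1],
  [0.64, -0.88, 0, 0, 0, 0.0028, 1],
  [0.64, -0.88, 0, 0, 0, 0.0028, 1],
  [0.64, -0.88, 0, 0, 0, 0.0028, 1],
  [0.64, -0.88, 0, 0, 0, 0.0028, 1],
])

```text
t: 1.15
eef_pos: [0.2695, 0.4347, 0.2497]
ee_rot: [-0.0, 0.105, 0.994, -0.0]
ft_force: [-0.0, 0.3, -0.4]
gripper_width: 1.0
gripper_force: 0.0
```

Call:
play_rows([
  [0.64, -0.88, 0, 0, 0, 0.0028, 1],
  [0.64, -0.88, 0, 0, 0, 0.0028, 1],
  [0.64, -0.88, 0, 0, 0, 0.0028, 1],
  [0.64, -0.88, 0, 0, 0, 0.0028, 1],
  [0.64, -0.88, 0, 0, 0, 0.0028, 1],
  [0.64, -0.88, 0, 0, 0, 0.0028, 1],
  [0.64, -0.88, 0, 0, 0, 0.0028, 1],
  [0.64, -0.88, 0, 0, 0, 0.0028, 1],
])

```text
t: 2.15
eef_pos: [0.3718, 0.294, 0.2498]
ee_rot: [-0.0, 0.07, 0.998, -0.0]
ft_force: [1.2, 0.3, 0.5]
gripper_width: 1.003
gripper_force: 0.0
```

Call:
play_rows([
  [0.64, -0.88, 0, 0, 0, 0.0028, 1],
  [0.64, -0.88, 0, 0, 0, 0.0028, 1],
  [0.64, -0.88, 0, 0, 0, 0.0028, 1],
  [0.64, -0.88, 0, 0, 0, 0.0028, 1],
  [0.64, -0.88, 0, 0, 0, 0.0028, 1],
  [0.64, -0.8, 0, 0, 0, 0.0028, 1],
  [0.64, -0.8, 0, 0, 0, 0.0028, 1],
  [0, 0, 0, 0, 0, 0, 1],
])

```text
t: 3.15
eef_pos: [0.4619, 0.1739, 0.2498]
ee_rot: [-0.0, 0.041, 0.999, -0.0]
ft_force: [-0.2, -0.7, 0.6]
gripper_width: 0.996
gripper_force: 0.0
```

```bash
cat > g.py <<'E'
from h import *
def yaw(q):
    w,x,y,z=q
    return np.degrees(np.arctan2(1-2*(x*x+z*z),2*(x*y-w*z)))
def show():
    o=manip.get_obs();print("t",o["t"],"tcp",o["eef_pos"].round(4),"toolyaw",yaw(o["ee_rot"]).round(2),"q",np.round(o["ee_rot"],4),"w",o["gripper_width"].round(3),"f",o["gripper_force"].round(1),o["ft_force"].round(1),"j",o["joint_pos"].round(2))
E
python3 - <<'E'
from g import *
show()
im,d,c=cap("wrist");W=cloud(d,c);save("w1",im);np.savez("w1",im=im,W=W)
H,S,V=cv2.split(cv2.cvtColor(im,cv2.COLOR_RGB2HSV));z=W[...,2]
Q=W[(H>18)&(H<34)&(S>130)&(z>.105)&(z<.14)]
print(np.nanmedian(Q,0),cv2.minAreaRect(Q[:,:2].astype(np.float32)*1000))
bl=(V<90)&(z>.150)&(z<.168)&(abs(W[...,0]-.475)<.035)&(abs(W[...,1]-.156)<.03)
Q=W[bl];print(len(Q),np.median(Q,0),cv2.minAreaRect(Q[:,:2].astype(np.float32)*1000))
E
```

```text
Traceback (most recent call last):
  File "g.py", line 6, in show
    o=manip.get_obs();print("t",o["t"],"tcp",o["eef_pos"].round(4),"toolyaw",yaw(o["ee_rot"]).round(2),"q",np.round(o["ee_rot"],4),"w",o["gripper_width"].round(3),"f",o["gripper_force"].round(1),o["ft_force"].round(1),"j",o["joint_pos"].round(2))
                                                                                                                                       ^^^^^^^^^^^^^^^^^^^^^^^^
AttributeError: 'float' object has no attribute 'round'
```

```bash
cat > g.py <<'E'
from h import *
def yaw(q):
    w,x,y,z=q
    return np.degrees(np.arctan2(1-2*(x*x+z*z),2*(x*y-w*z)))
def show():
    o=manip.get_obs()
    for k in("t","eef_pos","ee_rot","gripper_width","gripper_force","ft_force","joint_pos"): print(k,np.round(o[k],4),end="; ")
    print("toolyaw",yaw(o["ee_rot"]))
E
python3 - <<'E'
from g import *
show()
im,d,c=cap("wrist");W=cloud(d,c);save("w1",im);np.savez("w1",im=im,W=W)
H,S,V=cv2.split(cv2.cvtColor(im,cv2.COLOR_RGB2HSV));z=W[...,2]
Q=W[(H>18)&(H<34)&(S>130)&(z>.105)&(z<.14)]
print(np.nanmedian(Q,0),cv2.minAreaRect(Q[:,:2].astype(np.float32)*1000))
bl=(V<90)&(z>.150)&(z<.168)&(abs(W[...,0]-.475)<.035)&(abs(W[...,1]-.156)<.03)
Q=W[bl];print(len(Q),np.median(Q,0),cv2.minAreaRect(Q[:,:2].astype(np.float32)*1000))
E
```

```text
t 3.15; eef_pos [0.4619 0.1739 0.2498]; ee_rot [-0.000e+00  4.070e-02  9.992e-01 -1.000e-04]; gripper_width 0.9965; gripper_force 0.0; ft_force [-0.2299 -0.6811  0.5998]; joint_pos [ 2.2020e-01  2.0550e-01  1.7340e+00 -3.0000e-04  1.2022e+00 -1.2691e+00]; toolyaw 85.33973539004629
[0.46828097 0.1630547  0.12443243] ((472.85931396484375, 155.773681640625), (150.08602905273438, 90.29247283935547), 85.61571502685547)
1213 [0.47237595 0.15647271 0.15824329] ((474.6795349121094, 155.92425537109375), (20.742294311523438, 42.64127731323242), 85.40057373046875)
```

View pics/w1.png

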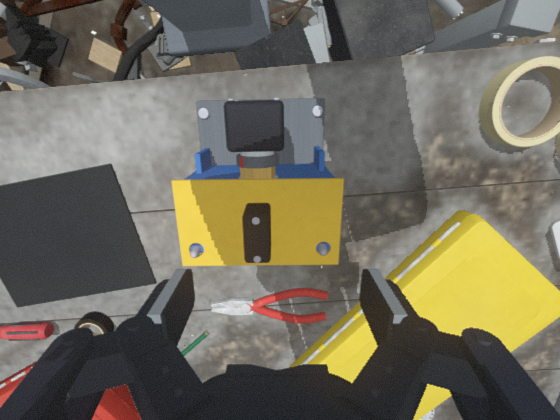

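The wrist picture shows the guard at (258,222) with its block at (257,232), and the tool is already lined up with it in yaw. The pegs show in their holes at (196,250) and (323,249). Going down to grasp the block.

Call:
play_rows([
  [0.32, -0.45, 0, 0, 0, 0, 1],
  [0.32, -0.45, 0, 0, 0, 0, 1],
  [0, 0, -1, 0, 0, 0, 1],
  [0, 0, -1, 0, 0, 0, 1],
  [0, 0, -1, 0, 0, 0, 1],
  [0, 0, -1, 0, 0, 0, 1],
  [0, 0, -0.6, 0, 0, 0, 1],
  [0, 0, -0.4, 0, 0, 0, 1],
])

```text
t: 4.2
eef_pos: [0.4741, 0.1566, 0.1495]
ee_rot: [-0.0, 0.04, 0.999, -0.0]
ft_force: [-0.6, 0.4, -0.2]
gripper_width: 0.999
gripper_force: 0.0
```

Call:
play_rows([
  [0, 0, 0, 0, 0, 0, 0],
  [0, 0, 0, 0, 0, 0, 0],
  [0, 0, 0, 0, 0, 0, 0],
  [0, 0, 0, 0, 0, 0, 0],
  [0, 0, 0, 0, 0, 0, 0],
  [0, 0, 0, 0, 0, 0, 0],
  [0, 0, 0, 0, 0, 0, 0],
  [0, 0, 0, 0, 0, 0, 0],
])

```text
t: 5.2
eef_pos: [0.4746, 0.1567, 0.1507]
ee_rot: [0.001, 0.04, 0.999, 0.0]
ft_force: [-0.5, -1.9, 5.7]
gripper_width: 0.247
gripper_force: 60.5
```

Call:
play_rows([
  [0, 0, 0.2, 0, 0, 0, 0],
  [0, 0, 0.3, 0, 0, 0, 0],
  [0, 0, 0.4, 0, 0, 0, 0],
  [0, 0, 0.4, 0, 0, 0, 0],
  [0, 0, 0.5, 0, 0, 0, 0],
  [0, 0, 0.5, 0, 0, 0, 0],
  [0, 0, 0.5, 0, 0, 0, 0],
  [0, 0, 0.2, 0, 0, 0, 0],
])

```text
t: 6.2
eef_pos: [0.4745, 0.1568, 0.2109]
ee_rot: [0.001, 0.04, 0.999, 0.0]
ft_force: [0.1, 0.3, -3.0]
gripper_width: 0.246
gripper_force: 59.3
```

```bash
python3 - <<'E'
from g import *
show()
im,d,c=cap("wrist");W=cloud(d,c)
ims,d,cs=cap("side")
save("lift",np.hstack([cv2.resize(im,(400,300)),cv2.resize(ims[150:360,200:480],(400,300))]))
H,S,V=cv2.split(cv2.cvtColor(im,cv2.COLOR_RGB2HSV));z=W[...,2]
m=(H>18)&(H<34)&(S>130)&(z>.15)&(z<.21);Q=W[m]
A=np.c_[Q[:,:2],np.ones(len(Q))];k=np.linalg.lstsq(A,Q[:,2],rcond=None)[0];print("tilt",k,np.median(Q,0),cv2.minAreaRect(Q[:,:2].astype(np.float32)*1000))
E
```

```text
t 6.2; eef_pos [0.4745 0.1568 0.2109]; ee_rot [6.000e-04 3.970e-02 9.992e-01 1.000e-04]; gripper_width 0.2463; gripper_force 59.3162; ft_force [ 0.0715  0.3109 -3.0293]; joint_pos [ 1.8090e-01  2.5710e-01  1.7725e+00 -1.0000e-04  1.1108e+00 -1.3104e+00]; toolyaw 85.44409925503788
tilt [ 0.00083122 -0.00137088  0.18448448] [0.45812022 0.15992371 0.18463003] ((472.37109375, 156.63394165039062), (150.84632873535156, 77.73564910888672), 85.51728820800781)
```

View pics/lift.png

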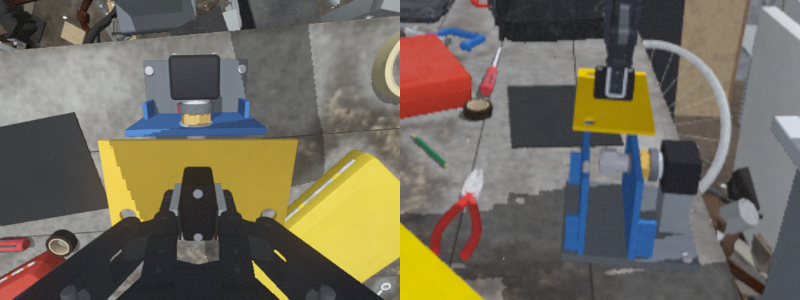

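The left half shows the guard hanging level in the fingers at (198,185), clear of its pegs. The side half shows it at (615,100) with the bolt head uncovered at (608,160). Moving it over to the mat.

Call:
play_rows([
  [0.1, -0.4, 0, 0, 0, 0, 0],
  [0.15, -0.8, 0, 0, 0, 0, 0],
  [0.2, -1, 0, 0, 0, 0, 0],
  [0.2, -1, 0, 0, 0, 0, 0],
  [0.2, -1, 0, 0, 0, 0, 0],
  [0.2, -1, 0, 0, 0, 0, 0],
  [0.2, -1, 0, 0, 0, 0, 0],
  [0.2, -1, 0, 0, 0, 0, 0],
])

```text
t: 7.3
eef_pos: [0.5029, 0.0109, 0.2096]
ee_rot: [-0.0, 0.04, 0.999, -0.0]
ft_force: [0.1, -0.0, -2.8]
gripper_width: 0.247
gripper_force: 59.3
```

Call:
play_rows([
  [0.2, -1, 0, 0, 0, 0, 0],
  [0.2, -1, 0, 0, 0, 0, 0],
  [0.2, -1, 0, 0, 0, 0, 0],
  [0.2, -1, 0, 0, 0, 0, 0],
  [0.2, -1, 0, 0, 0, 0, 0],
  [0.2, -1, 0, 0, 0, 0, 0],
  [0.1, -0.8, 0, 0, 0, 0, 0],
  [0.07, -0.5, 0, 0, 0, 0, 0],
])

```text
t: 8.3
eef_pos: [0.5306, -0.1343, 0.2099]
ee_rot: [-0.0, 0.04, 0.999, -0.0]
ft_force: [-0.2, -0.4, -3.2]
gripper_width: 0.247
gripper_force: 59.3
```

Call:
play_rows([
  [0, 0, -0.5, 0, 0, 0, 0],
  [0, 0, -1, 0, 0, 0, 0],
  [0, 0, -1, 0, 0, 0, 0],
  [0, 0, -1, 0, 0, 0, 0],
  [0, 0, -1, 0, 0, 0, 0],
  [0, 0, -1, 0, 0, 0, 0],
  [0, 0, -1, 0, 0, 0, 0],
  [0, 0, -0.8, 0, 0, 0, 0],
])

```text
t: 9.3
eef_pos: [0.5298, -0.1324, 0.0627]
ee_rot: [-0.001, 0.039, 0.999, 0.0]
ft_force: [-0.9, 0.3, -2.5]
gripper_width: 0.243
gripper_force: 59.4
```

```bash
python3 - <<'E'
from g import *
show()
im,d,c=cap("wrist");W=cloud(d,c);H,S,V=cv2.split(cv2.cvtColor(im,cv2.COLOR_RGB2HSV));z=W[...,2]
m=(H>18)&(H<34)&(S>130)&(z>.02)&(z<.09)&(abs(W[...,0]-.5)<.1)&(abs(W[...,1]+.13)<.12);Q=W[m]
A=np.c_[Q[:,:2],np.ones(len(Q))];k=np.linalg.lstsq(A,Q[:,2],rcond=None)[0];print("tilt",k,np.median(Q,0))
m=(V<60)&(S<90)&(abs(z)<.012)&(abs(W[...,0]-.52)<.15)&(abs(W[...,1]+.13)<.13);print("mat z",len(W[m]),np.median(W[m],0))
im,d,c=cap("scene");W=cloud(d,c);H,S,V=cv2.split(cv2.cvtColor(im,cv2.COLOR_RGB2HSV));z=W[...,2]
m=(H>18)&(H<34)&(S>130)&(z>.02)&(z<.09)&(abs(W[...,0]-.5)<.1)&(abs(W[...,1]+.13)<.12);Q=W[m];print("scene guard",len(Q),np.median(Q,0))
E
```

```text
t 9.3; eef_pos [ 0.5298 -0.1324  0.0627]; ee_rot [-6.000e-04  3.940e-02  9.992e-01  3.000e-04]; gripper_width 0.2434; gripper_force 59.399; ft_force [-0.9063  0.3209 -2.4939]; joint_pos [-3.7140e-01  5.2180e-01  1.8073e+00  2.0000e-04  8.1400e-01 -1.8635e+00]; toolyaw 85.48455601446987
tilt [ 0.00028784 -0.00127751  0.03618067] [ 0.51335512 -0.12985216  0.0364101 ]
mat z 744 [ 0.59429948 -0.07549897  0.00439623]
scene guard 1595 [ 0.5186928  -0.15292951  0.03473119]
```

Call:
play_rows([
  [0, 0, -0.4, 0, 0, 0, 0],
  [0, 0, -0.3, 0, 0, 0, 0],
  [0, 0, -0.2, 0, 0, 0, 0],
  [0, 0, -0.2, 0, 0, 0, 0],
  [0, 0, -0.1, 0, 0, 0, 0],
  [0, 0, -0.1, 0, 0, 0, 0],
  [0, 0, -0.05, 0, 0, 0, 0],
  [0, 0, 0, 0, 0, 0, 0],
])

```text
t: 10.4
eef_pos: [0.5305, -0.1333, 0.0369]
ee_rot: [-0.0, 0.04, 0.999, -0.0]
ft_force: [-0.1, 0.4, -3.0]
gripper_width: 0.248
gripper_force: 59.3
```

Call:
play_rows([
  [0, 0, -0.05, 0, 0, 0, 0],
  [0, 0, -0.05, 0, 0, 0, 0],
  [0, 0, -0.03, 0, 0, 0, 0],
  [0, 0, 0, 0, 0, 0, 0],
  [0, 0, 0, 0, 0, 0, 0],
  [0, 0, 0, 0, 0, 0, 0],
  [0, 0, 0, 0, 0, 0, 0],
  [0, 0, 0, 0, 0, 0, 0],
])

```text
t: 11.4
eef_pos: [0.5304, -0.1333, 0.0347]
ee_rot: [0.0, 0.04, 0.999, -0.0]
ft_force: [-2.4, -0.0, 5.7]
gripper_width: 0.244
gripper_force: 60.3
```

Call:
play_rows([
  [0, 0, 0, 0, 0, 0, 1],
  [0, 0, 0, 0, 0, 0, 1],
  [0, 0, 0, 0, 0, 0, 1],
  [0, 0, 0, 0, 0, 0, 1],
  [0, 0, 0, 0, 0, 0, 1],
  [0, 0, 0, 0, 0, 0, 1],
  [0, 0, 0, 0, 0, 0, 1],
  [0, 0, 0, 0, 0, 0, 1],
])

```text
t: 12.4
eef_pos: [0.5305, -0.1333, 0.0344]
ee_rot: [0.0, 0.04, 0.999, -0.0]
ft_force: [0.2, -0.1, -0.1]
gripper_width: 0.994
gripper_force: 0.0
```

Call:
play_rows([
  [0, 0, 0.5, 0, 0, 0, 1],
  [0, 0, 1, 0, 0, 0, 1],
  [0, 0, 1, 0, 0, 0, 1],
  [0, 0, 1, 0, 0, 0, 1],
  [0, 0, 1, 0, 0, 0, 1],
  [0, 0, 1, 0, 0, 0, 1],
  [0, 0, 1, 0, 0, 0, 1],
  [0, 0, 1, 0, 0, 0, 1],
])

```text
t: 13.4
eef_pos: [0.5304, -0.1333, 0.1858]
ee_rot: [0.0, 0.04, 0.999, -0.0]
ft_force: [-0.8, -0.5, -0.3]
gripper_width: 0.996
gripper_force: 0.0
```

Call:
play_rows([
  [0, 0, 1, 0, 0, 0, 1],
  [0, 0, 1, 0, 0, 0, 1],
  [-0.2, 1, 0.5, 0, 0, 0, 1],
  [-0.2, 1, 0, 0, 0, 0, 1],
  [-0.2, 1, 0, 0, 0, 0, 1],
  [-0.2, 1, 0, 0, 0, 0, 1],
  [-0.2, 1, 0, 0, 0, 0, 1],
  [-0.2, 1, 0, 0, 0, 0, 1],
])

```text
t: 14.4
eef_pos: [0.5059, -0.0117, 0.234]
ee_rot: [-0.0, 0.04, 0.999, 0.0]
ft_force: [0.5, 0.4, -0.2]
gripper_width: 0.994
gripper_force: 0.0
```

Call:
play_rows([
  [-0.25, 1, 0, 0, 0, 0, 1],
  [-0.25, 1, 0, 0, 0, 0, 1],
  [-0.25, 1, 0, 0, 0, 0, 1],
  [-0.25, 1, 0, 0, 0, 0, 1],
  [-0.25, 1, 0, 0, 0, 0, 1],
  [-0.25, 1, 0, 0, 0, 0, 1],
  [-0.25, 1, 0, 0, 0, 0, 1],
  [0, 0, 0, 0, 0, 0, 1],
])

```text
t: 15.4
eef_pos: [0.4706, 0.1283, 0.2341]
ee_rot: [-0.0, 0.039, 0.999, -0.0]
ft_force: [-0.1, -0.6, -0.4]
gripper_width: 1.004
gripper_force: 0.0
```

```bash
python3 - <<'E'
from g import *
show()
im,d,c=cap("wrist");W=cloud(d,c);np.savez("w2",im=im,W=W)
ims,d,c=cap("scene");Ws=cloud(d,c);np.savez("s2",im=ims,W=Ws)
imd,d,c=cap("side");Wd=cloud(d,c);np.savez("d2",im=imd,W=Wd)
save("v2",np.vstack([np.hstack([cv2.resize(im,(400,300)),cv2.resize(ims[130:340,100:380],(400,300))]),np.hstack([cv2.resize(imd[150:360,200:480],(400,300))]*2)]))
H,S,V=cv2.split(cv2.cvtColor(ims,cv2.COLOR_RGB2HSV));z=Ws[...,2]
Q=Ws[(H>18)&(H<34)&(S>130)&(z<.03)&(abs(Ws[...,0]-.52)<.1)&(abs(Ws[...,1]+.13)<.14)];print("guard",np.median(Q,0),np.ptp(Q[:,2]),cv2.minAreaRect(Q[:,:2].astype(np.float32)*1000))
for n,I,A in(("w",im,W),("s",ims,Ws),("d",imd,Wd)):
    H,S,V=cv2.split(cv2.cvtColor(I,cv2.COLOR_RGB2HSV));x,y,z=A[...,0],A[...,1],A[...,2]
    b=(H>100)&(H<125)&(S>120)&(abs(z-.12)<.006)&(abs(x-.474)<.06)&(abs(y-.156)<.1);Q=A[b]
    print(n,"blue top",len(Q),np.median(Q,0))
    for lab,s in(("br",Q[Q[:,0]<.4725]),("wall",Q[Q[:,0]>.4725])):
        if len(s)>10: print(lab,len(s),cv2.minAreaRect(s[:,:2].astype(np.float32)*1000))
    b=(S<60)&(V>60)&(z>.085)&(z<.118)&(abs(x-.474)<.022)&(abs(y-.156)<.03);Q=A[b]
    if len(Q):print("bolt",len(Q),np.percentile(Q,[2,50,98],axis=0).round(4).tolist())
E
```

```text
t 15.4; eef_pos [0.4706 0.1283 0.2341]; ee_rot [-3.000e-04  3.860e-02  9.993e-01 -0.000e+00]; gripper_width 1.0041; gripper_force 0.0; ft_force [-0.1407 -0.6193 -0.4198]; joint_pos [ 1.2430e-01  2.1430e-01  1.7658e+00  1.0000e-04  1.1621e+00 -1.3694e+00]; toolyaw 85.57881460953112
guard [ 0.52388954 -0.14709657  0.00826879] 0.028076120568040038 ((535.510498046875, -130.4337158203125), (157.393798828125, 91.94953918457031), 85.5825424194336)
w blue top 3422 [0.44840037 0.1544261  0.12008096]
br 1860 ((443.5456848144531, 156.38311767578125), (149.02276611328125, 8.308769226074219), 86.3818588256836)
wall 1562 ((501.130126953125, 153.07659912109375), (148.3395538330078, 8.770588874816895), 86.07758331298828)
bolt 1099 [[0.453, 0.138, 0.0951], [0.4682, 0.1536, 0.1062], [0.4824, 0.1699, 0.1113]]
s blue top 399 [0.44750892 0.14965921 0.11926019]
br 219 ((443.7193908691406, 155.01406860351562), (149.4595184326172, 11.078052520751953), 87.01007080078125)
wall 180 ((502.16705322265625, 153.30616760253906), (149.48178100585938, 9.72714900970459), 86.6384506225586)
bolt 109 [[0.4611, 0.1385, 0.0951], [0.4713, 0.147, 0.1065], [0.4823, 0.1642, 0.1115]]
d blue top 425 [0.45014636 0.16813978 0.12065693]
br 247 ((445.1383972167969, 160.36322021484375), (144.27609252929688, 7.472568035125732), 86.45539855957031)
wall 178 ((503.0428771972656, 163.44851684570312), (131.70574951171875, 7.7548933029174805), 86.45934295654297)
bolt 328 [[0.4525, 0.1459, 0.0875], [0.4714, 0.1645, 0.1033], [0.4849, 0.1711, 0.1117]]
```

View pics/v2.png

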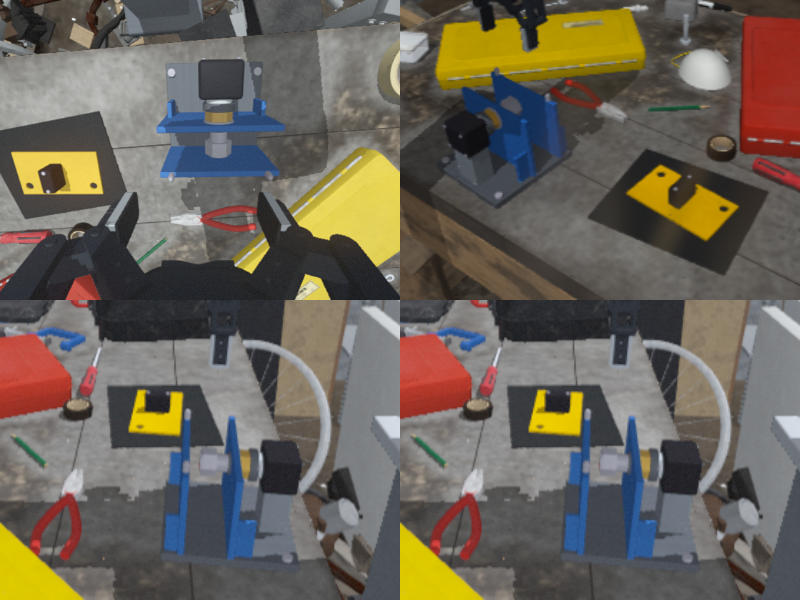

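In the top row the guard lies flat on the mat at (57,172) in the left picture and at (683,195) in the right one, and the fingers are clear of it. The bottom row is the side view, with the bolt head in the gap at (215,460). The head sits at about (0.473, 0.1545), z 0.095. Going down into the gap.

Call:
play_rows([
  [0.06, 0.65, 0, 0, 0, 0.002, 1],
  [0.06, 0.65, 0, 0, 0, 0.002, 1],
  [0, 0, -0.8, 0, 0, 0, 1],
  [0, 0, -0.8, 0, 0, 0, 1],
  [0, 0, -0.8, 0, 0, 0, 1],
  [0, 0, -0.8, 0, 0, 0, 1],
  [0, 0, -0.4, 0, 0, 0, 1],
  [0, 0, 0, 0, 0, 0, 1],
])

```text
t: 16.55
eef_pos: [0.4736, 0.153, 0.162]
ee_rot: [-0.001, 0.033, 0.999, -0.0]
ft_force: [0.2, 0.5, -0.3]
gripper_width: 1.001
gripper_force: 0.0
```

Call:
play_rows([
  [0, 0, -0.4, 0, 0, 0, 1],
  [0, 0, -0.4, 0, 0, 0, 1],
  [0, 0, -0.4, 0, 0, 0, 1],
  [0, 0, -0.4, 0, 0, 0, 1],
  [0, 0, -0.4, 0, 0, 0, 1],
  [0, 0, -0.4, 0, 0, 0, 1],
  [0, 0, -0.4, 0, 0, 0, 1],
  [0, 0, -0.2, 0, 0, 0, 1],
])

```text
t: 17.55
eef_pos: [0.4736, 0.1527, 0.1017]
ee_rot: [-0.0, 0.033, 0.999, -0.0]
ft_force: [0.2, -0.8, 0.4]
gripper_width: 1.001
gripper_force: 0.0
```

No contact so far. I go 6 mm lower, shift 1.5 mm in y, and close.

Call:
play_rows([
  [0, 0.07, -0.3, 0, 0, 0, 1],
  [0, 0, 0, 0, 0, 0, 1],
  [0, 0, 0, 0, 0, 0, 0],
  [0, 0, 0, 0, 0, 0, 0],
  [0, 0, 0, 0, 0, 0, 0],
  [0, 0, 0, 0, 0, 0, 0],
  [0, 0, 0, 0, 0, 0, 0],
  [0, 0, 0, 0, 0, 0, 0],
])

```text
t: 18.55
eef_pos: [0.4741, 0.155, 0.0969]
ee_rot: [0.0, 0.034, 0.999, 0.001]
ft_force: [-0.4, 4.9, 6.4]
gripper_width: 0.338
gripper_force: 59.8
```

Call:
play_rows([
  [0, 0, 0, 0, 0, 0, 0],
  [0, 0, 0, 0, 0, 0, 0],
  [0, 0, 0, 0, 0, 0, 0],
  [0, 0, 0, 0, 0, 0, 0],
  [0, 0, 0, 0, 0, 0, 0],
  [0, 0, 0, 0, 0, 0, 0],
  [0, 0, 0, 0, 0, 0, 0],
  [0, 0, 0, 0, 0, 0, 0],
])

```text
t: 19.55
eef_pos: [0.4741, 0.155, 0.0969]
ee_rot: [0.0, 0.034, 0.999, 0.001]
ft_force: [-2.3, 4.2, 5.4]
gripper_width: 0.336
gripper_force: 59.8
```

Call:
play_rows([
  [0, 0, 0, 0, 0, 0, 0],
  [0, 0, 0, 0, 0, 0, 0],
  [0, 0, 0, 0, 0, 0, 0],
  [0, 0, 0, 0, 0, 0, 0],
  [0, 0, 0, 0, 0, 0, 0],
  [0, 0, 0, 0, 0, 0, 0],
  [0, 0, 0, 0, 0, 0, 0],
  [0, 0, 0, 0, 0, 0, 0],
])

```text
t: 20.55
eef_pos: [0.4741, 0.155, 0.0969]
ee_rot: [0.0, 0.034, 0.999, 0.001]
ft_force: [-2.0, 3.9, 6.2]
gripper_width: 0.342
gripper_force: 59.8
```

Call:
play_rows([
  [0, 0, 0, 0, 0, 0, 0],
  [0, 0, 0, 0, 0, 0, 0],
  [0, 0, 0, 0, 0, 0, 0],
  [0, 0, 0, 0, 0, 0, 0],
  [0, 0, 0, 0, 0, 0, 0],
  [0, 0, 0, 0, 0, 0, 0],
  [0, 0, 0, 0, 0, 0, 0],
  [0, 0, 0, 0, 0, 0, 0],
])

```text
t: 21.55
eef_pos: [0.4741, 0.155, 0.0969]
ee_rot: [0.0, 0.034, 0.999, 0.001]
ft_force: [-1.3, 4.5, 6.0]
gripper_width: 0.337
gripper_force: 59.8
```

Call:
play_rows([
  [0, 0, 0, 0, 0, 0, 0],
  [0, 0, 0, 0, 0, 0, 0],
  [0, 0, 0, 0, 0, 0, 0],
  [0, 0, 0, 0, 0, 0, 0],
  [0, 0, 0, 0, 0, 0, 0],
  [0, 0, 0, 0, 0, 0, 0],
  [0, 0, 0, 0, 0, 0, 0],
  [0, 0, 0, 0, 0, 0, 0],
])

```text
t: 22.55
eef_pos: [0.4741, 0.155, 0.0969]
ee_rot: [0.0, 0.034, 0.999, 0.001]
ft_force: [-2.6, 6.3, 5.9]
gripper_width: 0.336
gripper_force: 59.8
```

```bash
python3 - <<'E'
from g import *
show()
a=cap("side")[0]
for _ in range(12): b=cap("side")[0]
w=cap("wrist")[0]
f=lambda i:cv2.resize(i[220:295,315:415],(400,300))
s=cap("scene")[0]
save("hold",np.vstack([np.hstack([f(a),f(b)]),np.hstack([cv2.resize(w,(400,300)),cv2.resize(s[130:340,100:380],(400,300))])]))
print("diff",np.abs(a[220:295,315:415].astype(int)-b[220:295,315:415]).mean())
show()
E
```

```text
t 22.55; eef_pos [0.4741 0.155  0.0969]; ee_rot [4.000e-04 3.360e-02 9.994e-01 7.000e-04]; gripper_width 0.3356; gripper_force 59.7604; ft_force [-2.5994  6.2896  5.8821]; joint_pos [ 1.7650e-01  4.1710e-01  1.8898e+00  1.6000e-03  8.3360e-01 -1.3282e+00]; toolyaw 86.15089834467808
diff 2.3803111111111113
t 23.3; eef_pos [0.4741 0.155  0.0969]; ee_rot [4.000e-04 3.360e-02 9.994e-01 7.000e-04]; gripper_width 0.3395; gripper_force 59.7601; ft_force [-1.5118  4.5834  5.1441]; joint_pos [ 1.7650e-01  4.1710e-01  1.8898e+00  1.6000e-03  8.3360e-01 -1.3281e+00]; toolyaw 86.14908885933119
```

View pics/hold.png

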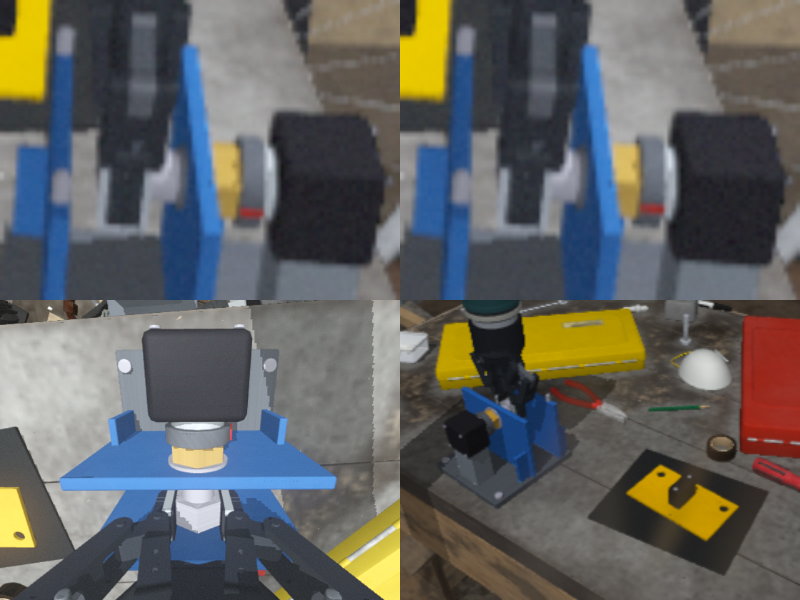

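The top pair, side views 0.6 s apart, shows the fingers round the head at (125,165) and the red mark unmoved at (250,212). The bottom right picture shows the guard flat on the mat at (683,500). The opening has stayed at about 0.337 with 60 N of grip for more than 4 s, so the bolt is standing still.

```bash
python3 -c "
from cell import job_done
print(job_done())"
```

```text
the job is handed in; nothing more can be done
None
```

I handed the job in at about 23 s: the guard lies flat near the middle of the mat, the fingers grip the bolt head with about 60 N and the bolt stands still; the judge's verdict was not shown.

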